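# Try out a mended bin lid

## Robot

A 6-joint arm with a two-finger parallel gripper is mounted at the origin on the work surface. World frame = base frame: x ahead of the robot, y to its left, z up, the work surface at z = 0. Lengths are in m, angles in rad, forces in N, time in s.
With the tool pointing down it reaches from about 0.4 to 0.825 m from the base axis. Payload 7 kg.
Tool frame: the origin (TCP) lies midway between the tips of the shut fingers; the grasp point (between the pads) lies arm.hold_point_z behind it (arm.hold_point_z is the distance from the TCP to the grasp point, in m); z points along the fingers, y is the line along which they close (so a half turn about z gives the same grasp; the last joint's range is limited). The gripper opens to 88 mm and grips with 3 to 60 N. Pads are 19 mm wide; open, the fingers measure 130 mm over their backs; the gripper's body (78 mm by 193 mm) begins 47 mm behind the grasp point.
Start: joints at [-0.944, 0.359, 0.012, 0, -1.224, -0.288], TCP at [0.224, -0.637, 0.227] pointing down, gripper open.
Joint ranges: [-3.07, 3.07], [-1.43, 2.12], [-1.02, 1.25], [-3.03, 1.67], [-3.05, -0], [-3.03, 3.03]. Speed limits (rad/s): [2.39, 2.39, 3.01, 3.14, 3.14, 3.14].

## Interface

Orientations are given as [roll, pitch, yaw] about the fixed x, y, z axes, in that order (R = Rz(yaw) Ry(pitch) Rx(roll)).
In Python, from station import arm gives the robot as it stands.
- The arm moves only by the shell command python3 -m crank 'ROWS' [OPENING] [FORCE]. ROWS is JSON, a list that holds one entry, the list of rows, each a list of 4 numbers: the shift along the tool's x, y, z in units of 25 mm (1.0 is 25 mm), then the turn about the tool's z in units of 5 degrees (1.0 is 5 degrees). A call has 1 to 12 rows; each row is the pose to reach, as a shift and turn from the pose commanded when the call began, along the tool's axes at that moment; what a row does not reach only later rows make up. A row lasts 1/8 s, in which the tool goes at most 62.5 mm and 10.7 degrees, less where a joint would pass 70% of its speed; a pose out of reach is approached as far as the arm can. A call with a gripper value outside its range is refused whole. OPENING is the closure, from 0 (fully open) to 1 (shut), set as the call begins (- or left out, the last holds). The fingers move at their own pace and stop on an object; FORCE is the grip in N (left out, the last holds). Time passes only in rows, so rows that repeat a pose let the fingers close. It gives the time, the measured TCP pose, the force, the opening and the grip force at its end, in the units of the state.
- arm.get_state(): the state, without advancing time (a new reading comes with each control period).
- arm.grab_frame(name): name is "scene" or "top" or "wrist"; returns (picture, depth): 480x640x3 uint8, red, green, blue; 480x640 float32, m along the optical axis (not along the pixel's ray), 0 where there is no reading.
- arm.get_calibration(name): a dict with "mtx" (3x3 intrinsics, pixels), "k1" (the pictures are not rectified: a ray, as slopes to the right and down, at radius r is drawn at 1 + k1 r^2 times it, then the intrinsics apply), "R" (3x3) and "t" (3): a world point X has camera coordinates R X + t; the wrist camera has in their place "mount" (4x4, takes a point from camera to tool coordinates, whose origin is the TCP and whose axes are the flange's). Camera axes: x right, y down, z forward; pixel columns grow to the right and rows downward; lengths in m; the calibration is good to about 2 mm. A picture is of the moment at which its call begins: read the wrist's pose just before it. get_calibration takes no time and is no camera call.
- arm.job_done(): hands the job in; it is judged then, once.
Trained networks look in the newest picture that a camera, given by its name, has taken for a name from the list of things; names that differ only in an ending like _2 or _b are one class to them, and where a whole thing is asked for, a point or a joint stands for the part that bears it (a point fixed in the world has none). Each returns a list of dicts, best first, with "score" (0 to 1); they miss things now and then, are a little off and sometimes report something else, mostly with a low value. They report only what shows in the picture. A call takes as long as a camera call.
- arm.recognise(thing, camera): "extent" ([left, top, width, height] in pixels, round what is visible of it).
- arm.trace(thing, camera): "mask" (480x640 bool, what is visible of it) and "extent" ([left, top, width, height] in pixels, round what is visible of it).
The state is a dict: "t": time; "q": joint angles; "qd": joint speeds; "joint_efforts": joint torques, N m; "eef_pos": TCP position; "ee_rot": TCP orientation; "force": force on the tool from outside, world axes, zero at the start; "moment": the same for the moment, N m; "width": finger opening in m; "gripper_force": force on a finger pad.
Only numpy, scipy, OpenCV 4.12 (cv2) and the standard library are available. Lean on these libraries where they do the work, as an engineer would, in place of code of your own. Each camera call takes 0.05 s, during which the arm holds its last target. There are 200 camera calls.

## Task

The lid linkage of the square bin on the repair table has just been mended: try it out. With the gripper's fingertips press the bin's front lever down until its lid is wide open, keep it open for two seconds, then ease the lever back up, taking at least two seconds over it, so that the lid comes down gently and shuts without slamming; finish clear of the bin. Only press the lever, do not grip it; do not touch the lid, leave the round bin shut, and leave everything else where it stands.

Things in the scene. Friction and masses are not known exactly. Their poses are not given: they have to be found in the camera images.
- square_bin: the square bin: brushed steel, 150 x 150 mm square, 160 mm tall without its lid; fixed to the table. Origin: centre of its underside, on the table. Its front, where the lever sticks out, is its own -x; +y is along its front, z up; it can stand turned up to 0.25 rad. The square bin may stand on the left or on the right
- square_lever (a joint): angle of the square bin's press lever, rad: 0 at rest, 0.42 fully pressed (a hard stop). It pivots about the bin's y axis through a point 70 mm in front of the bin's origin and 115 mm above the table; the middle of its pad is 100 mm out from that pivot and moves down about 42 mm, nearly straight, over the whole stroke. It comes up again by itself. It takes about 5 to 11 N of push on the pad
- square_pad (a point): middle of the top face of the square bin's lever pad: a black plate with three ribs, 96 mm wide (along the bin's y), 45 mm deep, 8 mm thick, about 167 mm in front of the bin's origin and 140 mm above the table at rest, free all round. At rest the pad leans, its outer edge 0.21 rad up; fully pressed it leans as much down. The point's axes are parallel to the bin's while the lever is at rest and turn with the lever
- square_lid (a joint): angle of the square bin's lid, rad: 0 shut, 1.1 wide open (a hard stop). It is linked to the lever: lid angle = 2.6 x lever angle, both ways. Hinged at the back of the bin, its front edge rises; shut, its top is 175 mm above the table. Let go, it falls fast (over 2.5 rad/s) and slams; it follows the finger as the lever is let up
- round_bin: the round bin: brushed steel, 150 mm across, round, 160 mm tall without its lid; fixed to the table. Origin: centre of its underside, on the table. Its front, where the lever sticks out, is its own -x; +y is along its front, z up; it can stand turned up to 0.25 rad. The round bin may stand on the left or on the right
- round_lever (a joint): angle of the round bin's press lever, rad: 0 at rest, 0.42 fully pressed (a hard stop). It pivots about the bin's y axis through a point 70 mm in front of the bin's origin and 115 mm above the table; the middle of its pad is 100 mm out from that pivot and moves down about 42 mm, nearly straight, over the whole stroke. It comes up again by itself. It takes about 5 to 11 N of push on the pad
- round_pad (a point): middle of the top face of the round bin's lever pad: a black plate with three ribs, 96 mm wide (along the bin's y), 45 mm deep, 8 mm thick, about 167 mm in front of the bin's origin and 140 mm above the table at rest, free all round. At rest the pad leans, its outer edge 0.21 rad up; fully pressed it leans as much down. The point's axes are parallel to the bin's while the lever is at rest and turn with the lever
- round_lid (a joint): angle of the round bin's lid, rad: 0 shut, 1.1 wide open (a hard stop). It is linked to the lever: lid angle = 2.6 x lever angle, both ways. Hinged at the back of the bin, its front edge rises; shut, its top is 175 mm above the table. Let go, it falls fast (over 2.5 rad/s) and slams; it follows the finger as the lever is let up
- spray_can: spray can, 60 mm across, 190 mm tall, standing between the two bins; loose, a bystander. Origin: centre of its underside
- solder_reel: reel of solder, 56 mm across, 44 mm tall, standing on the table in front of the gap between the bins; loose, a bystander. Origin: centre of its underside
- screwdriver: screwdriver, about 190 mm long, lying on the table in front; loose, a bystander. Origin: near the middle of its length
- mug: mug, 80 mm across, 92 mm tall; loose, a bystander. Origin: centre of its underside
- screw_jar: jar of screws, 64 mm across, 75 mm tall; loose, a bystander. Origin: centre of its underside
- cleaner: bottle of cleaner, 52 mm across, 160 mm tall; loose, a bystander. Origin: centre of its underside
- flux_tin: flat tin, 62 mm across, 22 mm tall, in front; loose, a bystander. Origin: centre of its underside

How it is judged:
By the outcome, as a careful person would: the job done as asked, in the order asked, and still so for the second after the job is handed in, with the robot touching nothing.
It also fails if it takes over 43 s, if anything falls off the work surface, if the arm or the gripper's body presses on something with over 40 N, if the wrist force passes 120 N, or if a joint passes its speed limit or range.

## Working session

There is one attempt and no reset: what is moved stays moved. The work goes in short steps, Python scripts to look and compute and a shell command to move; the robot and the scene stay as the last step left them, time stands still between calls to the robot, and variables do not carry over. Pictures are saved under pics/ and viewed, at most 10 in all, crops included, and the job is handed in when it is done.

```bash
mkdir -p pics
cat > h.py <<'E'
import numpy as np,cv2
from scipy.spatial.transform import Rotation as Ro
from station import arm
def cloud(name,d,mask=None):
    c=arm.get_calibration(name);K=np.array(c["mtx"]);k=c["k1"]
    m=(d>0)&(mask if mask is not None else True)
    v,u=np.nonzero(m);z=d[v,u]
    p=cv2.undistortPoints(np.stack([u,v],1).astype(float)[:,None],K,np.array([k,0,0,0.]))[:,0]
    X=np.c_[p*z[:,None],z]
    return (X-np.array(c["t"]))@np.array(c["R"])
E
python3 - <<'E'
from h import *
for n in("scene","top"):
    im,d=arm.grab_frame(n);cv2.imwrite(f"pics/{n}.png",im[...,::-1])
    for th in("square_bin","square_pad","round_bin","round_pad","spray_can","solder_reel","cleaner","mug"):
        r=arm.trace(th,n)
        for q in r[:2]:
            P=cloud(n,d,q["mask"])
            print(n,th,round(q["score"],2),q["extent"],np.median(P,0).round(3),P.min(0).round(3),P.max(0).round(3))
s=arm.get_state();print(s["eef_pos"],s["ee_rot"],s["t"],s["force"])
E
```

```text
scene square_bin 0.72 [343.7, 213.3, 82.3, 138.5] [0.659 0.177 0.174] [ 0.363  0.087 -0.002] [0.714 0.274 0.182]
scene square_bin 0.72 [183.8, 196.1, 70.5, 51.0] [ 0.61  -0.212  0.177] [ 0.529 -0.292  0.164] [ 0.679 -0.142  0.182]
scene square_pad 0.85 [367.0, 216.0, 43.2, 32.4] [0.462 0.143 0.14 ] [0.291 0.066 0.   ] [0.546 0.189 0.176]
scene square_pad 0.51 [235.2, 176.0, 40.7, 28.2] [ 0.441 -0.208  0.14 ] [ 0.274 -0.32  -0.002] [ 0.491 -0.16   0.148]
scene round_bin 0.94 [183.1, 174.1, 95.4, 114.2] [ 0.625 -0.199  0.163] [ 0.274 -0.415 -0.004] [ 0.688 -0.142  0.182]
scene round_bin 0.47 [266.9, 193.6, 17.9, 20.6] [ 0.381 -0.182  0.023] [ 0.345 -0.215 -0.   ] [ 0.404 -0.154  0.029]
scene round_pad 0.97 [236.7, 174.2, 39.7, 31.3] [ 0.442 -0.208  0.139] [ 0.339 -0.305 -0.001] [ 0.536 -0.16   0.176]
scene spray_can 0.8 [290.4, 252.4, 30.7, 67.8] [0.678 0.022 0.141] [ 0.631 -0.027 -0.002] [0.689 0.045 0.194]
scene solder_reel 0.96 [326.9, 211.6, 20.3, 22.2] [ 0.397 -0.011  0.043] [ 0.319 -0.055 -0.001] [0.419 0.015 0.051]
scene cleaner 0.91 [133.5, 222.4, 30.6, 48.7] [ 0.687 -0.384  0.
[... 933 characters left out ...]
4 0.049 0.197]
top solder_reel 0.87 [328.0, 307.0, 24.6, 20.7] [ 0.392 -0.009  0.044] [ 0.364 -0.037 -0.004] [0.419 0.017 0.054]
top solder_reel 0.43 [399.6, 184.4, 74.6, 73.5] [ 0.602 -0.216  0.175] [ 0.526 -0.338 -0.007] [ 0.701 -0.139  0.185]
top cleaner 0.63 [485.3, 178.5, 36.1, 32.3] [ 0.671 -0.383  0.103] [ 0.65  -0.455 -0.004] [ 0.719 -0.369  0.165]
top mug 0.87 [117.2, 202.3, 52.5, 36.1] [0.631 0.446 0.04 ] [ 0.591  0.393 -0.005] [0.683 0.518 0.099]
top mug 0.44 [409.5, 258.0, 40.8, 55.3] [ 0.443 -0.208  0.138] [ 0.411 -0.256 -0.002] [ 0.528 -0.158  0.151]
[ 0.22432666 -0.63660166  0.22657304] [-3.14157513e+00  2.14668089e-05 -2.80280219e+00] 0.9 [-0.50910322 -0.12924787  0.95309094]
```

View pics/top.png

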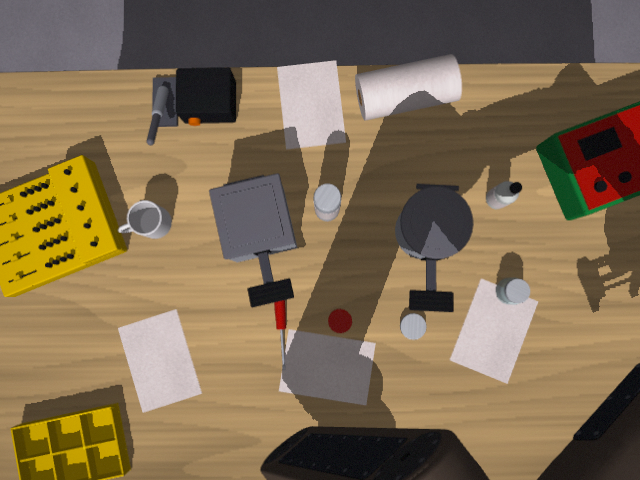

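Run:
```python
from h import *
im,d=arm.grab_frame("top")
P=cloud("top",d)
m=(P[:,0]>.5)&(P[:,0]<.8)&(P[:,1]>.06)&(P[:,1]<.3)&(P[:,2]>.165)&(P[:,2]<.18)
lid=P[m]; r=cv2.minAreaRect(lid[:,:2].astype(np.float32));print("lid",r)
m=(P[:,0]>.41)&(P[:,0]<.505)&(P[:,1]>.06)&(P[:,1]<.24)&(P[:,2]>.125)&(P[:,2]<.16)
pad=P[m]; print("pad",cv2.minAreaRect(pad[:,:2].astype(np.float32)),pad.mean(0))
s=arm.get_state();print(Ro.from_euler("xyz",s["ee_rot"]).as_matrix().round(3),s["width"])
```

```text
lid ((0.6234066486358643, 0.17878341674804688), (0.158610537648201, 0.15728309750556946), 12.518806457519531)
pad ((0.4715879261493683, 0.1446300745010376), (0.0708346739411354, 0.09625283628702164), 12.517032623291016) [0.46182693 0.14224177 0.13861259]
[[-0.943 -0.332  0.   ]
 [-0.332  0.943  0.   ]
 [-0.    -0.    -1.   ]] 0.0875635072912983
```

Square bin is on the left: the lid is at (255,217) and its pad at (270,292) in the top view. The bin is turned 12.5°. The measured pad (0.460, 0.143, 0.14) agrees with the lid centre minus 167 mm. The screwdriver lies under the pad. Next I move over with the fingers shut, arcing outward.

```bash
python3 -m crank '[[[-1.8,1.7,-0.9,0.3],[-3.6,3.4,-0.9,0.6],[-5.4,5,-0.9,1],[-7.2,6.7,-0.9,1.38],[-9,8.3,-0.9,1.38],[-10.8,10,-0.9,1.38],[-12.9,11.9,-0.9,1.38],[-12.9,11.9,-0.9,1.38],[-13.9,14.2,-0.9,1.38],[-14.9,16.5,-0.8,1.38],[-15.9,18.8,-0.8,1.38],[-16.8,20.8,-0.7,1.38]]]' 1 30
python3 - <<'E'
from h import *
s=arm.get_state();T=Ro.from_euler("xyz",s["ee_rot"]).as_matrix()
print(s["t"],s["eef_pos"],T.round(3),s["force"],s["width"])
print((T.T@(np.array([.4604,.1426,.20])-s["eef_pos"])/.025).round(2))
E
```

```text
t: 2.45
eef_pos: [0.4476, -0.0051, 0.2446]
ee_rot: [3.142, 0.001, -2.923]
force: [1.7, -0.5, 0.1]
width: 0.0002
gripper_force: 0.0
2.45 [ 0.44758861 -0.00509252  0.24459951] [[-0.976 -0.216  0.001]
 [-0.216  0.976  0.   ]
 [-0.001  0.    -1.   ]] [ 1.66205726 -0.48182493  0.10258168] 0.00022892569327076444
[-1.78  5.66  1.79]
```

```bash
python3 -m crank '[[[-0.7,2.3,0.2,0],[-1.3,4.3,0.8,0],[-1.8,5.66,1.5,0],[-1.8,5.66,1.8,0],[-1.8,5.66,1.8,0],[-1.8,5.66,1.8,0]]]' 1
python3 - <<'E'
from h import *
s=arm.get_state();T=Ro.from_euler("xyz",s["ee_rot"]).as_matrix()
print(s["t"],s["eef_pos"],s["force"])
im,d=arm.grab_frame("scene");cv2.imwrite("pics/s2.png",cv2.resize(im[120:360,200:520,::-1],(800,600)))
E
```

```text
t: 3.2
eef_pos: [0.4611, 0.1404, 0.1996]
ee_rot: [3.141, 0.001, -2.924]
force: [0.4, -0.6, -0.2]
width: 0.0003
gripper_force: 0.0
3.2 [0.46114926 0.14041562 0.19962722] [ 0.38206503 -0.56744155 -0.19467579]
```

View pics/s2.png

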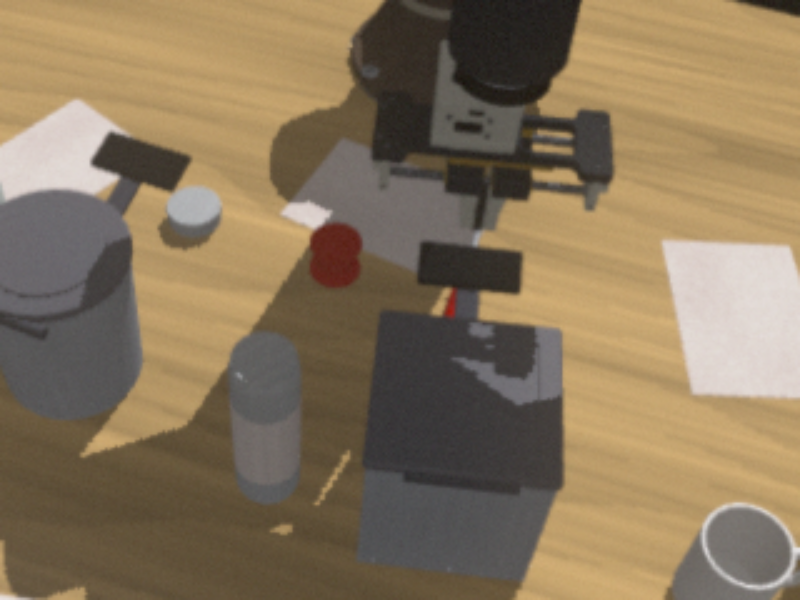

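The shut fingers stand over the square pad (470,265 in the crop) with everything clear. Next, press in stages.

```bash
python3 -m crank '[[[0,0.08,0.8,0],[0,0.08,1.6,0],[0,0.08,2.0,0],[0,0.08,2.2,0],[0,0.08,2.4,0],[0,0.08,2.6,0],[0,0.08,2.8,0],[0,0.08,3.0,0],[0,0.08,3.2,0],[0,0.08,3.4,0],[0,0.08,3.6,0],[0,0.08,3.7,0]]]' 1; python3 -m crank '[[[0,0,0.1,0],[0,0,0.15,0],[0,0,0.15,0]]]' 1
python3 - <<'E'
from h import *
im,d=arm.grab_frame("scene");cv2.imwrite("pics/s3.png",cv2.resize(im[120:360,200:520,::-1],(800,600)))
E
```

```text
t: 4.75
eef_pos: [0.46, 0.1429, 0.1071]
ee_rot: [-3.141, -0.001, -2.923]
force: [-5.6, -0.5, 9.1]
width: 0.0005
gripper_force: 5.5
t: 5.12
eef_pos: [0.4603, 0.143, 0.1035]
ee_rot: [-3.141, -0.0, -2.923]
force: [-4.6, -2.2, 6.1]
width: 0.0004
gripper_force: 4.0
```

View pics/s3.png

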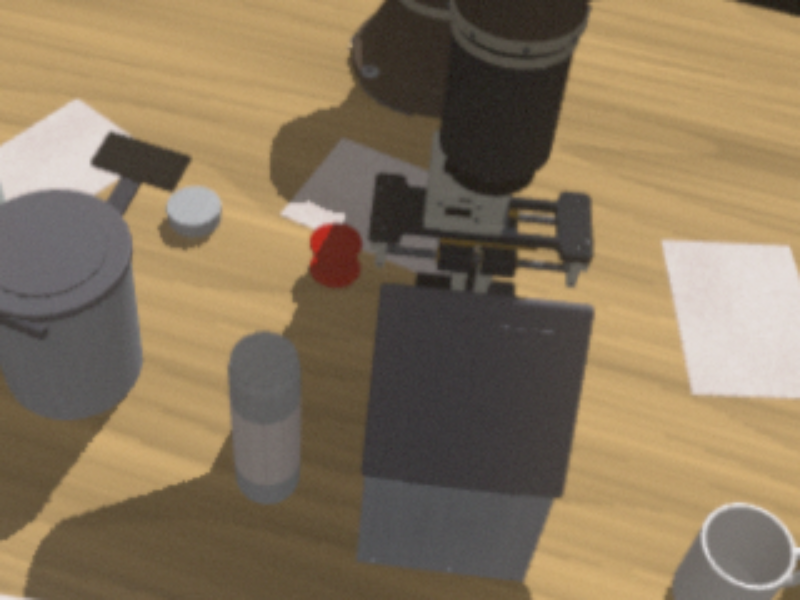

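The lid is well up (375–590, 290–490) and clear of the gripper. Force is still only about 6 N, so I press on to the stop.

```bash
for i in 1 ; do python3 -m crank '[[[0,0,0.06,0],[0,0,0.12,0],[0,0,0.12,0]]]' 1; python3 -m crank '[[[0,0,0.06,0],[0,0,0.06,0]]]' 1; done
python3 - <<'E'
from h import *
im,d=arm.grab_frame("scene")
P=cloud("scene",d);c,s=np.cos(.2185),np.sin(.2185)
Q=P-[.6234,.1788,0];Q=np.c_[Q[:,0]*c+Q[:,1]*s,-Q[:,0]*s+Q[:,1]*c,Q[:,2]]
m=(abs(Q[:,1])<.06)&(Q[:,0]>-.04)&(Q[:,0]<.12)&(Q[:,2]>.19)
L=Q[m];A=np.polyfit(L[:,2],L[:,0],1);print(len(L),"lid angle",np.pi/2+np.arctan(A[0]),L[:,2].max())
E
```

```text
t: 5.55
eef_pos: [0.4607, 0.1431, 0.1006]
ee_rot: [-3.141, 0.001, -2.923]
force: [-2.3, -1.7, 8.2]
width: 0.0005
gripper_force: 3.9
t: 5.8
eef_pos: [0.4609, 0.1431, 0.0999]
ee_rot: [-3.141, 0.001, -2.923]
force: [-5.7, -2.9, 14.9]
width: 0.0005
gripper_force: 8.2
4396 lid angle 1.0773100338096129 0.3073367086756198
```

At the stop: the lid is at about 1.08 rad and force is rising to 15 N. A touch more, then hold.

```bash
python3 -m crank '[[[0,0,0.04,0],[0,0,0.04,0],[0,0,0.04,0],[0,0,0.04,0],[0,0,0.04,0],[0,0,0.04,0],[0,0,0.04,0],[0,0,0.04,0],[0,0,0.04,0],[0,0,0.04,0],[0,0,0.04,0],[0,0,0.04,0]]]' 1; python3 -m crank '[[[0,0,0,0],[0,0,0,0],[0,0,0,0],[0,0,0,0],[0,0,0,0],[0,0,0,0],[0,0,0,0],[0,0,0,0],[0,0,0,0],[0,0,0,0],[0,0,0,0],[0,0,0,0]]]' 1
```

```text
t: 7.35
eef_pos: [0.461, 0.1431, 0.0997]
ee_rot: [-3.141, 0.002, -2.922]
force: [-8.7, -3.3, 24.5]
width: 0.0002
gripper_force: 12.4
t: 8.85
eef_pos: [0.4609, 0.1431, 0.0996]
ee_rot: [-3.141, 0.002, -2.922]
force: [-8.5, -3.3, 23.1]
width: 0.0004
gripper_force: 12.4
```

```bash
python3 -m crank '[[[0,0,-0.05,0],[0,0,-0.1,0],[0,0,-0.15,0],[0,0,-0.2,0],[0,0,-0.25,0],[0,0,-0.3,0],[0,0,-0.35,0],[0,0,-0.4,0],[0,0,-0.45,0],[0,0,-0.5,0],[0,0,-0.55,0],[0,0,-0.6,0]]]' 1; python3 -m crank '[[[0,0,-0.05,0],[0,0,-0.1,0],[0,0,-0.15,0],[0,0,-0.2,0],[0,0,-0.25,0],[0,0,-0.3,0],[0,0,-0.35,0],[0,0,-0.4,0],[0,0,-0.45,0],[0,0,-0.5,0],[0,0,-0.55,0],[0,0,-0.6,0]]]' 1;  python3 -m crank '[[[0,0,-0.05,0],[0,0,-0.1,0],[0,0,-0.15,0],[0,0,-0.2,0],[0,0,-0.25,0],[0,0,-0.3,0],[0,0,-0.35,0],[0,0,-0.4,0],[0,0,-0.44,0],[0,0,-0.48,0],[0,0,-0.52,0],[0,0,-0.56,0]]]' 1
```

```text
t: 10.35
eef_pos: [0.4597, 0.1427, 0.1128]
ee_rot: [-3.141, -0.001, -2.923]
force: [-6.5, -1.0, 7.9]
width: 0.0003
gripper_force: 3.9
t: 11.85
eef_pos: [0.4604, 0.143, 0.1282]
ee_rot: [-3.141, 0.0, -2.923]
force: [-2.2, -2.5, 7.5]
width: 0.0006
gripper_force: 3.6
t: 13.35
eef_pos: [0.4605, 0.1435, 0.1414]
ee_rot: [3.141, 0.0, -2.923]
force: [0.8, -0.2, 0.8]
width: 0.0
gripper_force: 0.5
```

```bash
python3 -m crank '[[[0,0,-0.03,0],[0,0,-0.06,0],[0,0,-0.1,0],[0,0,-0.14,0],[0,0,-0.18,0],[0,0,-0.22,0],[0,0,-0.3,0],[0,0,-0.4,0]]]' 1; python3 -m crank '[[[0,0,-0.6,0],[0,0,-1.5,0],[0,0,-2.5,0],[0.5,0,-3.5,0],[0.5,0,-3.5,0],[0.5,0,-3.5,0],[0.5,0,-3.5,0]]]' 1
python3 - <<'E'
from h import *
s=arm.get_state();print(s["force"])
im,d=arm.grab_frame("scene");cv2.imwrite("pics/s4.png",cv2.resize(im[120:360,200:520,::-1],(800,600)))
P=cloud("scene",d)
for n,x0,x1,y0,y1 in(("pad",.44,.48,.12,.165),("lidfront",.555,.57,.13,.2),("lidall",.57,.68,.15,.2)):
    m=(P[:,0]>x0)&(P[:,0]<x1)&(P[:,1]>y0)&(P[:,1]<y1)&(P[:,2]>.08)&(P[:,2]<.19);print(n,m.sum(),np.median(P[m,2]))
E
```

```text
t: 14.35
eef_pos: [0.4604, 0.1433, 0.1515]
ee_rot: [-3.142, -0.0, -2.923]
force: [1.0, 0.2, 0.1]
width: 0.0003
gripper_force: 0.0
t: 15.22
eef_pos: [0.4481, 0.1404, 0.2383]
ee_rot: [-3.141, -0.001, -2.923]
force: [-0.4, -0.6, 0.7]
width: 0.0005
gripper_force: 0.0
[-0.4470322  -0.61694732  0.71526384]
pad 311 0.14062875489891816
lidfront 164 0.1767111668939585
lidall 1127 0.17777895319283452
```

View pics/s4.png

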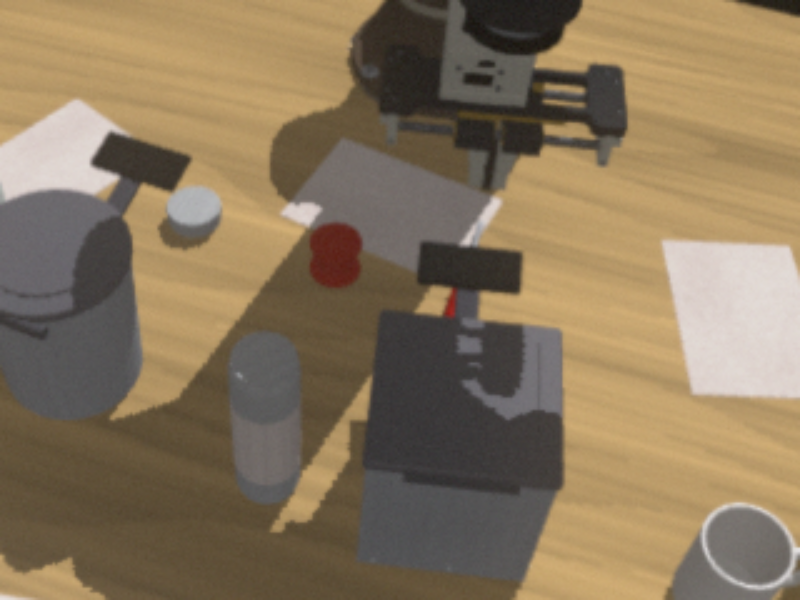

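The square lid is shut (380–560, 320–485), the pad is back at rest height (470,265), nothing else has moved, and the gripper is well clear.

```bash
python3 -c "
from station import arm
print(arm.job_done())"
```

```text
the job is handed in; nothing more can be done
None
```

I pressed the square bin's lever to its stop (lid about 1.08 rad open), held it there about 3 s, and eased it up over about 4.5 s; the lid is shut, the gripper is clear, nothing else in the final picture has moved, and the job is handed in at about 15 s.

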